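# Lock the lamp cartridge in its bayonet socket

## Robot

A 6-joint arm with a two-finger parallel gripper is mounted at the origin on the work surface. World frame = base frame: x ahead of the robot, y to its left, z up, the work surface at z = 0. Lengths are in m, angles in rad, forces in N, time in s.
With the tool pointing down it reaches from about 0.4 to 0.925 m from the base axis. Payload 3.4 kg.
Tool frame: the origin (TCP) lies at the very end of the fingers, on their centre line; the grasp point (between the pads) lies 19 mm behind it; z points along the fingers, x is the direction in which the jaws open and shut, and the axes are right-handed (so a half turn about z gives the same grasp; the last joint's range is limited). The gripper opens to 85 mm and grips with 20 to 120 N. Pads are 22 mm wide; open, the fingers measure 114 mm over their backs; the gripper's body (76 mm by 85 mm) begins 54 mm behind the grasp point. The pads swing forward as they close: fully open they stand 13 mm farther back than shut.
Start: joints at [1.163, 0.307, 1.506, -0, 1.328, -0.073], TCP at [0.188, 0.543, 0.231] pointing down, gripper open.
Joint ranges: [-3.12, 3.12], [-1.05, 2.28], [0.14, 2.33], [-1.42, 4.57], [0.1, 2.73], [-2.68, 2.68]. Speed limits (rad/s): [2.57, 2.57, 3.14, 3.14, 3.14, 3.14].

## Interface

Orientations are given as a unit quaternion [w, x, y, z].
In Python, from cell import * gives the robot as it stands.
- The arm moves only by the tool jog_arm, never from a script. Its argument "deltas" is a list of rows, each an object with "xyz": the shift along the tool's x, y, z as a fraction of full scale, a list of three; "rot": the turn, a rotation vector about the tool's x, y, z as a fraction of full scale, a list of three. A call has 1 to 10 rows; each row shifts and turns the commanded pose from where the row before left it, along the tool's axes as they then stand; what a row does not reach is not made up. Full scale, the value 1, is 400 mm for a shift and pi rad for a turn. A row lasts 1/10 s, in which the tool goes at most 50 mm and 8.59 degrees, less where a joint would pass 70% of its speed; a pose out of reach is approached as far as the arm can. A call with a number of a shift or a turn outside -1 to 1 is refused whole. A call with a gripper value outside its range is refused whole. "gripper" is the gripper command: -1 is shut, 1 is fully open, values between are in proportion, set as the call begins (left out, the last holds). The fingers move at their own pace and stop on an object; "squeeze" is the grip in N (left out, the last holds). Time passes only in rows, so rows that do not move let the fingers close. It gives the time, the measured TCP pose, the force and the opening at its end, in the units of the state.
- get_state(): the state, without advancing time (a new reading comes with each control period).
- read_camera(name): name is "scene" or "side" or "wrist"; returns the picture (384x512x3 uint8, red, green, blue); there is no depth.
- camera_params(name): a dict with "fx", "fy", "cx", "cy" (pixels), "xyz" and "rotation" of the camera in the world. Camera axes: x right, y down, z forward; pixel columns grow to the right and rows downward; lengths in m; the calibration is good to about 2 mm. The wrist camera is an equidistant fisheye: a pixel r from the principal point sees the ray r / f radians off the axis. A picture is of the moment at which its call begins: read the wrist's pose just before it. camera_params takes no time and is no camera call; for the wrist camera it gives the pose at the moment of the call.
- hand_in(): hands the job in, once; it reports no verdict.
The state is a dict: "t": time; "joint_positions": joint angles; "joint_velocities": joint speeds; "joint_torque": joint torques, N m; "tcp_pos": TCP position; "tcp_rot": TCP orientation; "force": force on the tool from outside, world axes, zero at the start; "ft_torque": the same for the moment, N m; "gripper_width": finger opening in m.
Only numpy, scipy, OpenCV 4.12 (cv2) and the standard library are available. Lean on these libraries where they do the work, as an engineer would, in place of code of your own. Each camera call takes 0.05 s, during which the arm holds its last target. There are 200 camera calls.

## Task

Three lamp houses of the probe station's illuminator stand on the bench; two have their lamp cartridges locked, but in the third the new cartridge has only been dropped in: it stands about a centimetre proud of its collar, with its grip bar askew to the box. Push that cartridge down against its spring, twist it clockwise (seen from above) until its bar is square with the long side of the box as on the others, then let it rise into its notch, flush with the collar, and let go.

Things in the scene. Friction and masses are not known exactly. Their poses are not given: they have to be found in the camera images.
- lamp_house: Fixed lamp house with the unlocked cartridge: light box 140 (its x) x 104 (y) x 60 mm high, on it a metal collar 92 mm across, 62 mm bore, 32 mm high (rim 92 mm above the bench). Origin: centre of the underside, on the collar's axis; z up. Two houses of the same look, cartridges locked, stand beside it; the order varies. Small loose things (up to 46 mm high) lie between.
- lamp_grip (a point): Grip point of the unlocked cartridge, on the collar's axis; moves with it. Its upright metal bar is 46 mm long (this point's x), 14 thick (y: pinch here) and 36 tall; the point is 12 mm below the bar's top, 24 above the 60 mm black flange; z up. Unlocked: 126 mm above the bench, flange 10 mm above the rim; locked: 116 mm, flange flush. Two steel lugs below the bar's ends sit in the collar's slots.
- lamp_push (a joint): How far the cartridge is pressed down (m): 0 = out, as found; 0.020 = bottom stop. The spring pushes up with about 3 N at 0 and 7 N at 0.014. Press beyond 0.014 (0.016 to 0.018 is good) so that the lugs pass under the collar's ledge while turning; once in the notch the spring lifts it to 0.010 and holds it there.
- lamp_turn (a joint): How far the cartridge is turned clockwise seen from above (rad): 0 to 0.12 as found, 1.13 = end stop. At 0.96 the bar is parallel to the house's x axis; the lugs can rise into the notch from about 0.79 to the end stop. Bar's yaw = house's yaw + 0.96 - this value. Turns lightly (under 0.1 N m); if not pressed, it is blocked after about 0.2.
Mind the look-alikes: they are no part of the job. What is shaped like the lamp_house but green or yellow is not meant.

How it is judged:
By the outcome, as a careful person would: the job done as asked, in the order asked, and still so for the second after the job is handed in, with the robot touching nothing.
It also fails if it takes over 32 s, if anything falls off the work surface, if the arm or the gripper's body presses on something with over 40 N, if the wrist force passes 120 N, or if a joint passes its speed limit or range.

## Working session

There is one attempt and no reset: what is moved stays moved. The work goes in short steps, Python scripts to look and compute and a tool call to move; the robot and the scene stay as the last step left them, time stands still between calls to the robot, and variables do not carry over. Pictures are saved under pics/ and viewed, about 8 in all and at most 12, crops included, and the job is handed in when it is done.

Besides the shell and the picture viewer there is one more tool, called by a JSON object that holds its "name" and its "arguments". jog_arm: Moves the arm, as the interface text tells. Shift numbers are shares of 400 mm and turn numbers shares of pi rad, none past 1 either way. Its arguments: {"type":"object","properties":{"deltas":{"type":"array","items":{"type":"object","properties":{"xyz":{"type":"array","items":{"type":"number"}},"rot":{"type":"array","items":{"type":"number"}}}}},"gripper":{"type":"number"},"squeeze":{"type":"number"}},"required":["deltas"]}

```bash
mkdir -p pics; python3 - <<'E'
from cell import *
import cv2
s=get_state();print(s['t'],s['tcp_pos'],s['tcp_rot'],s['force'],s['gripper_width'])
for n in ['scene','side']:
    cv2.imwrite(f'pics/{n}0.png',cv2.resize(read_camera(n)[:,:,::-1],(800,600),interpolation=cv2.INTER_CUBIC))
for n in ['scene','side','wrist']: print(n,camera_params(n))
E
```

```text
0.0 [0.18812042 0.54256464 0.23036335] [ 5.52445591e-04  8.14747141e-01  5.79815435e-01 -9.23338920e-04] [-0.13559555  0.10469121  0.86311866] 0.08542774219385103
scene {'fx': 449.8287152595052, 'fy': 449.8287152595052, 'cx': 252.2086026175623, 'cy': 185.11730286231162, 'xyz': array([ 1.2771695 , -0.30931382,  0.86993326]), 'rotation': array([-0.38172995,  0.76636852,  0.46496327, -0.22532355])}
side {'fx': 414.9257346672777, 'fy': 414.9257346672777, 'cx': 251.63188740224797, 'cy': 192.46823279032108, 'xyz': array([ 0.0196475 , -0.65881583,  1.10613714]), 'rotation': array([-0.35282044,  0.90999763, -0.20131241,  0.08303834])}
wrist {'fx': 297.3186396354542, 'fy': 297.3186396354542, 'cx': 254.04355157782476, 'cy': 190.9476562486169, 'xyz': array([0.11415693, 0.5678302 , 0.37266319]), 'rotation': array([0.12559289, 0.80529432, 0.57270359, 0.08796638])}
```

View pics/scene0.png

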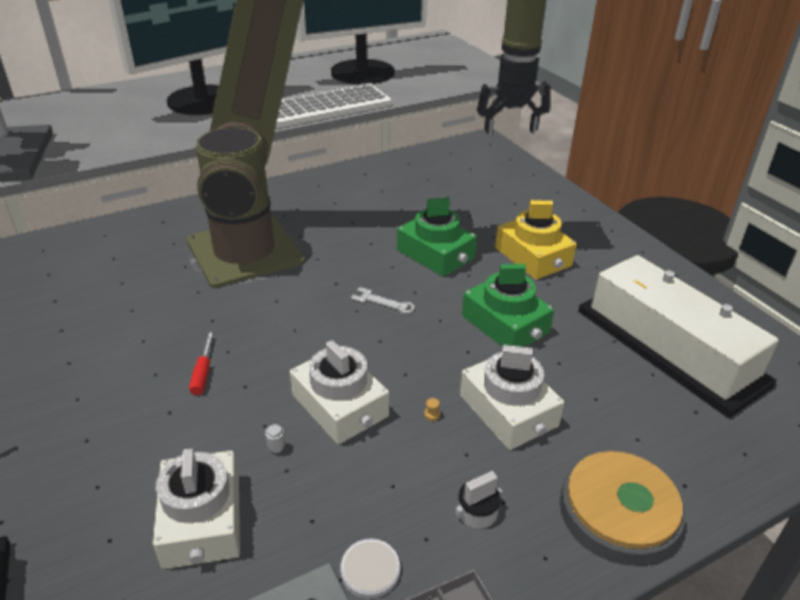

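View pics/side0.png

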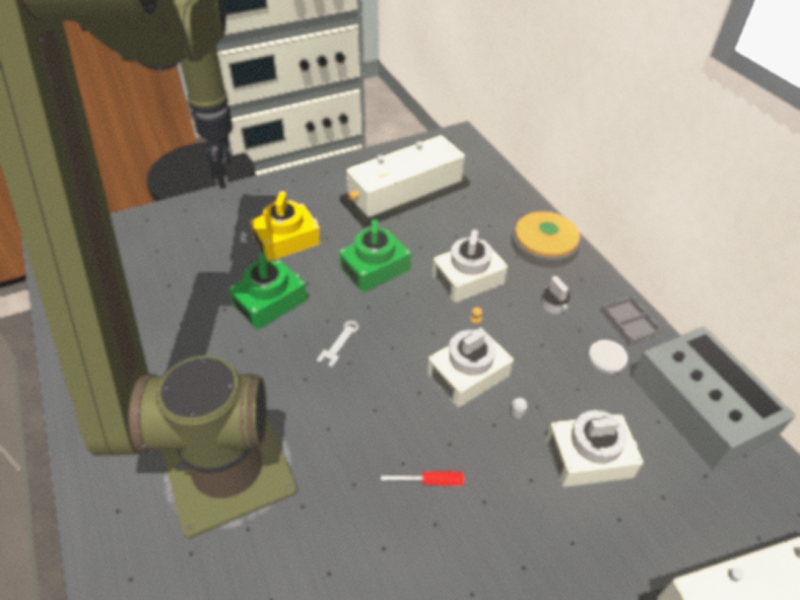

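The scene view shows three white houses, with bars at scene px (338,357), (516,357) and (188,470). The green ones at (437,240) and (510,300) and the yellow at (538,240) are excluded. A loose cartridge also stands at (480,495). In the side view the white houses are at (475,345), (473,245) and (603,430). I'll crop each one close up.

```bash
cat > h.py <<'E'
from cell import *
import cv2, numpy as np
from scipy.spatial.transform import Rotation as R
def cam(n):
    p=camera_params(n); q=p['rotation']; return p,R.from_quat(np.r_[q[1:],q[0]]).as_matrix(),p['xyz']
def ray(n,u,v,z):   # native pixel -> world point at height z
    p,M,c=cam(n); d=M@[(u-p['cx'])/p['fx'],(v-p['cy'])/p['fy'],1]
    return c+d*(z-c[2])/d[2]
def top(n,img,z,x0,y0,span,px):  # top view at height z: up=+x, left=+y
    p,M,c=cam(n); K=np.array([[p['fx'],0,p['cx']],[0,p['fy'],p['cy']],[0,0,1]])
    s=span/px
    A=np.array([[0,-s,x0+span/2],[-s,0,y0+span/2],[0,0,z]])  # out pixel->world
    H=K@M.T@(A-np.outer(c,[0,0,1]))
    return cv2.warpPerspective(img,H,(px,px),flags=cv2.INTER_CUBIC|cv2.WARP_INVERSE_MAP)
E
python3 - <<'E'
from h import *
P={'scene':[(340,375),(515,375),(193,485)],'side':[(473,350),(471,254),(600,434)]}
rows=[]
C=None
for n in ['side','scene']:
    img=read_camera(n)[:,:,::-1].copy(); cv2.imwrite(f'pics/{n}raw.png',img)
    W=[ray(n,u*.64,v*.64,.092) for u,v in P[n]]; print(n,np.round(W,3))
    C=C or W
    rows.append(np.hstack([top(n,img,.092,w[0],w[1],.2,266) for w in C]))
cv2.imwrite('pics/c.png',np.vstack(rows))
E
```

```text
side [[ 0.511 -0.008  0.092]
 [ 0.645  0.235  0.092]
 [ 0.622 -0.269  0.092]]
scene [[ 0.537 -0.007  0.092]
 [ 0.663  0.238  0.092]
 [ 0.638 -0.267  0.092]]
```

View pics/c.png

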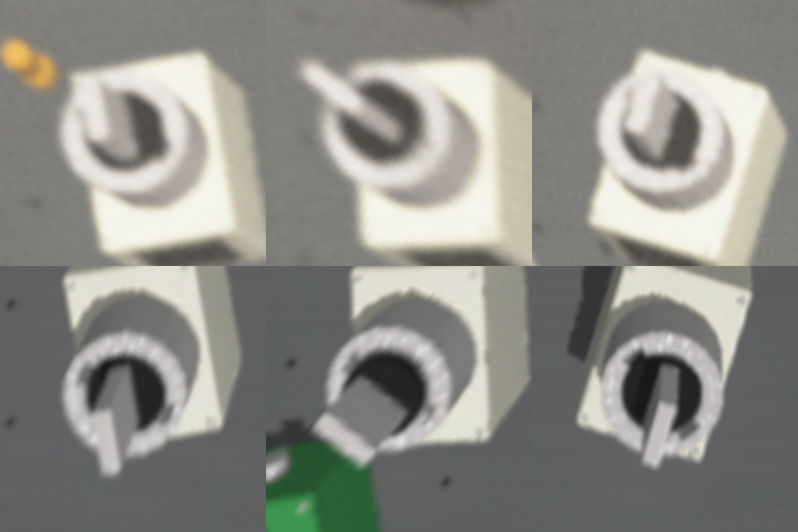

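The middle tile (far-left house, scene px (515,375)) is the unlocked one. Its bar lies diagonal to the box at roughly +50° and stands high, while the other two bars run parallel to their long sides. Collar centre is about (0.653, 0.244). I'll travel above it.

{"name": "jog_arm", "arguments": {"deltas": [{"xyz":[-0.027,0.112,-0.006]},{"xyz":[-0.027,0.112,-0.006]},{"xyz":[-0.027,0.112,-0.006]},{"xyz":[-0.027,0.112,-0.006]},{"xyz":[-0.027,0.112,-0.006]},{"xyz":[-0.027,0.112,-0.006]},{"xyz":[-0.027,0.112,-0.006]},{"xyz":[-0.027,0.112,-0.006]},{"xyz":[-0.027,0.112,-0.006]},{"xyz":[-0.027,0.112,-0.006]}], "gripper": 1}}

```text
$.deltas[0]: bad value
```

{"name": "jog_arm", "arguments": {"deltas": [{"xyz":[-0.027,0.112,0]},{"xyz":[-0.027,0.112,0]},{"rot":[0,0,0.047]},{"rot":[0,0,0.047]},{"rot":[0,0,0.047]},{"rot":[0,0,0.047]},{"rot":[0,0,0.047]},{"rot":[0,0,0.047]},{"rot":[0,0,0.047]},{"rot":[0,0,0.047]}]}}

```text
$.deltas[0]: bad value
```

{"name": "jog_arm", "arguments": {"deltas": [{"rot":[0,0,0.047]},{"rot":[0,0,0.047]},{"rot":[0,0,0.047]},{"rot":[0,0,0.047]},{"rot":[0,0,0.036]},{"xyz":[0,0,0]},{"xyz":[0,0,0]}]}}

```text
$.deltas[0]: bad value
```

```bash
cat >> h.py <<'E'
def wtop(img,p,z,x0,y0,span,px):  # wrist fisheye top view
    q=p['rotation'];M=R.from_quat(np.r_[q[1:],q[0]]).as_matrix();s=span/px
    c,r=np.meshgrid(np.arange(px),np.arange(px))
    W=np.stack([x0+span/2-s*r,y0+span/2-s*c,np.full(c.shape,z)],-1)-p['xyz']
    d=W@M; rho=np.hypot(d[...,0],d[...,1]); th=np.arctan2(rho,d[...,2]); k=p['fx']*th/rho
    return cv2.remap(img,(p['cx']+k*d[...,0]).astype('f4'),(p['cy']+k*d[...,1]).astype('f4'),cv2.INTER_CUBIC)
E
cat > look.py <<'E'
from h import *
import sys
s=get_state();p=camera_params('wrist');img=read_camera('wrist')[:,:,::-1].copy()
q=s['tcp_rot'];M=R.from_quat(np.r_[q[1:],q[0]]).as_matrix()
print(s['t'],np.round(s['tcp_pos'],4),'yawx',np.arctan2(M[1,0],M[0,0]),'z',M[:,2],'F',np.round(s['force'],1),np.round(s['ft_torque'],2),'w',s['gripper_width'],'q',np.round(s['joint_positions'],2),p['xyz'])
x,y=float(sys.argv[2]),float(sys.argv[3])
a=wtop(img,p,.092,x,y,.2,400);b=wtop(img,p,.138,x,y,.2,400)
cv2.imwrite('pics/'+sys.argv[1],np.hstack([a,b]))
E
python3 look.py w1.png .653 .244
```

```text
0.2 [0.1882 0.5429 0.2307] yawx 1.2369813397240075 z [-5.23147509e-04 -1.20538508e-03 -9.99999137e-01] F [-0.1 -0.6 -0. ] [-0.06 -0.01  0.02] w 0.08549831732186103 q [ 1.16  0.31  1.51  0.    1.33 -0.07] [0.11420753 0.56794707 0.37290594]
```

View pics/w1.png

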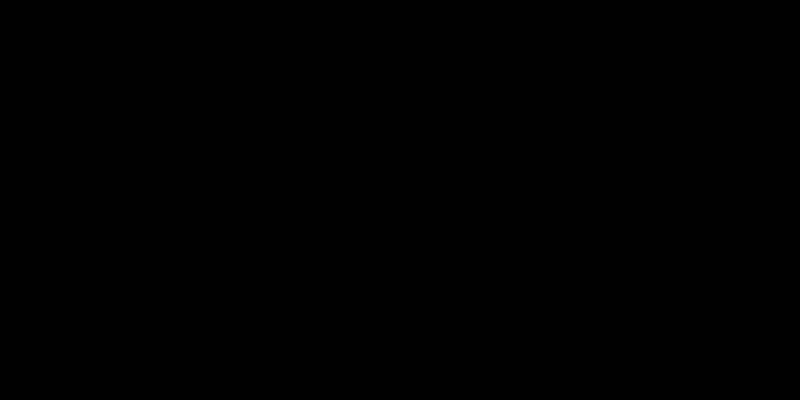

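The moves were refused because every row needs both fields, so the arm hasn't moved. The picture is black because the target is out of the wrist camera's view. I'll resend with both fields.

{"name": "jog_arm", "arguments": {"deltas": [{"xyz":[-0.027,0.112,-0.006],"rot":[0,0,0]},{"xyz":[-0.027,0.112,-0.006],"rot":[0,0,0]},{"xyz":[-0.027,0.112,-0.006],"rot":[0,0,0]},{"xyz":[-0.027,0.112,-0.006],"rot":[0,0,0]},{"xyz":[-0.027,0.112,-0.006],"rot":[0,0,0]},{"xyz":[-0.027,0.112,-0.006],"rot":[0,0,0]},{"xyz":[-0.027,0.112,-0.006],"rot":[0,0,0]},{"xyz":[-0.027,0.112,-0.006],"rot":[0,0,0]},{"xyz":[-0.027,0.112,-0.006],"rot":[0,0,0]},{"xyz":[-0.027,0.112,-0.006],"rot":[0,0,0]}], "gripper": 1}}

```text
t: 1.25
tcp_pos: [0.5776, 0.2931, 0.2553]
tcp_rot: [-0.0, 0.815, 0.58, -0.0]
force: [0.0, 0.9, -1.0]
gripper_width: 0.0859
```

{"name": "jog_arm", "arguments": {"deltas": [{"xyz":[-0.027,0.112,0],"rot":[0,0,0.047]},{"xyz":[0,0,0],"rot":[0,0,0.047]},{"xyz":[0,0,0],"rot":[0,0,0.047]},{"xyz":[0,0,0],"rot":[0,0,0.047]},{"xyz":[0,0,0],"rot":[0,0,0.047]},{"xyz":[0,0,0],"rot":[0,0,0.047]},{"xyz":[0,0,0],"rot":[0,0,0.047]},{"xyz":[0,0,0],"rot":[0,0,0.047]},{"xyz":[0,0,0],"rot":[0,0,0.047]},{"xyz":[0,0,0],"rot":[0,0,0.047]}]}}

```text
t: 2.25
tcp_pos: [0.6149, 0.2695, 0.255]
tcp_rot: [0.0, 0.992, -0.123, -0.0]
force: [-0.0, -0.0, -0.1]
gripper_width: 0.0853
```

{"name": "jog_arm", "arguments": {"deltas": [{"xyz":[0,0,0],"rot":[0,0,0.047]},{"xyz":[0,0,0],"rot":[0,0,0.047]},{"xyz":[0,0,0],"rot":[0,0,0.036]},{"xyz":[0,0,0],"rot":[0,0,0]},{"xyz":[0,0,0],"rot":[0,0,0]}]}}

```text
t: 2.75
tcp_pos: [0.615, 0.2695, 0.2551]
tcp_rot: [0.0, 0.948, -0.317, -0.0]
force: [-0.1, 0.8, -0.5]
gripper_width: 0.0856
```

```bash
python3 look.py w2.png .653 .244
```

```text
2.75 [0.615  0.2695 0.2551] yawx -0.6452164665705005 z [-3.95822815e-04 -1.58736692e-04 -9.99999909e-01] F [-0.1  0.8 -0.5] [-0.01  0.03  0.06] w 0.08559473096434299 q [ 0.35  0.43  1.25 -0.    1.46  1.  ] [0.66127576 0.3311385  0.3972517 ]
```

View pics/w2.png

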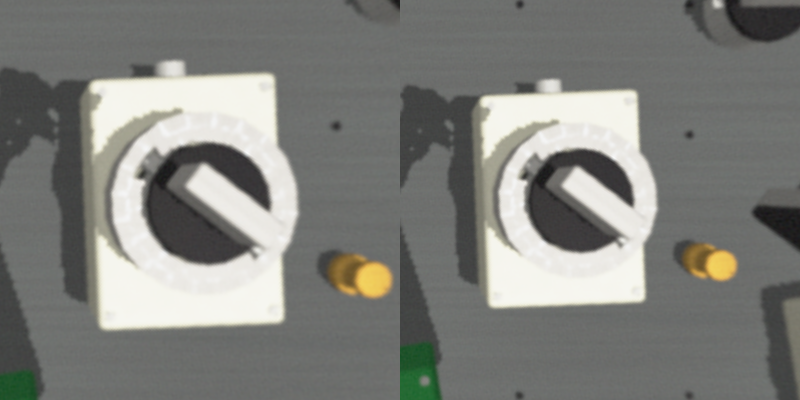

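Collar centre is about (0.6515, 0.242) from the rim (left picture px (204,204)) and the bar top (right picture px (603,202)). House yaw is about 0.043 and bar yaw about 0.95, so I'll set the jaw yaw to −0.62. Next I move over it, descend and grip.

{"name": "jog_arm", "arguments": {"deltas": [{"xyz":[0.114,0,0],"rot":[0,0,0]},{"xyz":[0,0,0],"rot":[0,0,-0.008]},{"xyz":[0,0,0.061],"rot":[0,0,0]},{"xyz":[0,0,0.061],"rot":[0,0,0]},{"xyz":[0,0,0.061],"rot":[0,0,0]},{"xyz":[0,0,0.061],"rot":[0,0,0]},{"xyz":[0,0,0.061],"rot":[0,0,0]},{"xyz":[0,0,0.061],"rot":[0,0,0]},{"xyz":[0,0,0],"rot":[0,0,0]},{"xyz":[0,0,0],"rot":[0,0,0]}]}}

```text
t: 3.8
tcp_pos: [0.6512, 0.242, 0.1087]
tcp_rot: [0.0, 0.952, -0.306, -0.0]
force: [-0.2, -0.8, 1.4]
gripper_width: 0.0853
```

{"name": "jog_arm", "arguments": {"deltas": [{"xyz":[0,0,0],"rot":[0,0,0]},{"xyz":[0,0,0],"rot":[0,0,0]},{"xyz":[0,0,0],"rot":[0,0,0]},{"xyz":[0,0,0],"rot":[0,0,0]},{"xyz":[0,0,0],"rot":[0,0,0]},{"xyz":[0,0,0],"rot":[0,0,0]},{"xyz":[0,0,0],"rot":[0,0,0]},{"xyz":[0,0,0],"rot":[0,0,0]},{"xyz":[0,0,0],"rot":[0,0,0]},{"xyz":[0,0,0],"rot":[0,0,0]}], "gripper": -1, "squeeze": 50}}

```text
t: 4.8
tcp_pos: [0.6521, 0.2419, 0.1092]
tcp_rot: [-0.0, 0.952, -0.306, 0.001]
force: [1.7, -0.2, 2.6]
gripper_width: 0.0135
```

```bash
python3 look.py w3.png .6515 .242
```

```text
4.8 [0.6521 0.2419 0.1092] yawx -0.6228582240315034 z [ 1.32093309e-03 -2.46921912e-05 -9.99999127e-01] F [ 1.7 -0.2  2.6] [-0.22 -0.32 -0.01] w 0.013483129089931009 q [ 0.29  0.57  1.38 -0.    1.19  0.92] [0.6967105  0.30457059 0.25142758]
```

Gripped (13.5 mm, small forces). Now I press 17 mm.

{"name": "jog_arm", "arguments": {"deltas": [{"xyz":[0,0,0.014],"rot":[0,0,0]},{"xyz":[0,0,0.014],"rot":[0,0,0]},{"xyz":[0,0,0.0145],"rot":[0,0,0]},{"xyz":[0,0,0],"rot":[0,0,0]},{"xyz":[0,0,0],"rot":[0,0,0]},{"xyz":[0,0,0],"rot":[0,0,0]}]}}

```text
t: 5.45
tcp_pos: [0.6521, 0.242, 0.0925]
tcp_rot: [-0.0, 0.952, -0.306, 0.001]
force: [1.1, -1.7, 7.9]
gripper_width: 0.0132
```

Force 7.9 N matches the spring at about 17 mm. Now turn clockwise 0.905 rad (tool +z).

{"name": "jog_arm", "arguments": {"deltas": [{"xyz":[0,0,0],"rot":[0,0,0.032]},{"xyz":[0,0,0],"rot":[0,0,0.032]},{"xyz":[0,0,0],"rot":[0,0,0.032]},{"xyz":[0,0,0],"rot":[0,0,0.032]},{"xyz":[0,0,0],"rot":[0,0,0.032]},{"xyz":[0,0,0],"rot":[0,0,0.032]},{"xyz":[0,0,0],"rot":[0,0,0.032]},{"xyz":[0,0,0],"rot":[0,0,0.032]},{"xyz":[0,0,0],"rot":[0,0,0.032]},{"xyz":[0,0,0],"rot":[0,0,0]}]}}

```text
t: 6.45
tcp_pos: [0.6519, 0.2424, 0.0926]
tcp_rot: [-0.001, 0.721, -0.692, 0.0]
force: [1.0, -1.6, 8.0]
gripper_width: 0.0132
```

```bash
python3 look.py w4.png .6515 .242
```

```text
6.45 [0.6519 0.2424 0.0926] yawx -1.5297707422250206 z [ 1.32461570e-03  7.16606607e-04 -9.99998866e-01] F [ 1.  -1.6  8. ] [-0.11 -0.14 -0.01] w 0.013178322968232582 q [0.3  0.58 1.4  0.   1.15 1.82] [0.72890036 0.24490372 0.23485744]
```

View pics/w4.png

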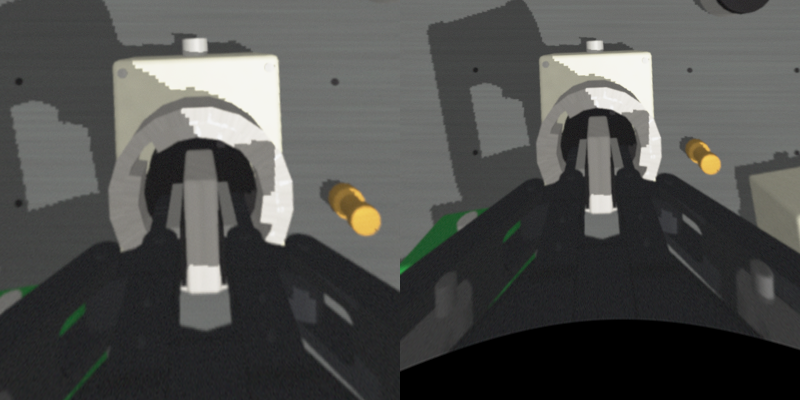

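The bar (px 600,165 in the right picture) runs parallel to the box's long sides. Now I raise about 7 mm into the notch.

{"name": "jog_arm", "arguments": {"deltas": [{"xyz":[0,0,-0.008],"rot":[0,0,0]},{"xyz":[0,0,-0.008],"rot":[0,0,0]},{"xyz":[0,0,0],"rot":[0,0,0]},{"xyz":[0,0,0],"rot":[0,0,0]},{"xyz":[0,0,0],"rot":[0,0,0]}]}}

```text
t: 7.0
tcp_pos: [0.6519, 0.2424, 0.0986]
tcp_rot: [-0.001, 0.722, -0.692, 0.0]
force: [0.7, -1.6, 6.7]
gripper_width: 0.0131
```

{"name": "jog_arm", "arguments": {"deltas": [{"xyz":[0,0,0],"rot":[0,0,0]},{"xyz":[0,0,0],"rot":[0,0,0]},{"xyz":[0,0,0],"rot":[0,0,0]},{"xyz":[0,0,0],"rot":[0,0,0]},{"xyz":[0,0,0],"rot":[0,0,0]},{"xyz":[0,0,0],"rot":[0,0,0]},{"xyz":[0,0,0],"rot":[0,0,0]},{"xyz":[0,0,0],"rot":[0,0,0]}], "gripper": 1}}

```text
t: 7.8
tcp_pos: [0.6515, 0.2421, 0.0983]
tcp_rot: [-0.0, 0.722, -0.692, 0.0]
force: [0.3, -0.6, 0.3]
gripper_width: 0.0853
```

{"name": "jog_arm", "arguments": {"deltas": [{"xyz":[0,0,-0.05],"rot":[0,0,0]},{"xyz":[0,0,-0.05],"rot":[0,0,0]},{"xyz":[0,0,-0.06],"rot":[0,0,0]},{"xyz":[0,0,-0.08],"rot":[0,0,0]},{"xyz":[0,0,-0.08],"rot":[0,0,0]},{"xyz":[0,0,-0.08],"rot":[0,0,0]},{"xyz":[0,0.08,0],"rot":[0,0,0]},{"xyz":[0,0.08,0],"rot":[0,0,0]},{"xyz":[0,0,0],"rot":[0,0,0]},{"xyz":[0,0,0],"rot":[0,0,0]}]}}

```text
t: 8.8
tcp_pos: [0.5871, 0.2393, 0.2589]
tcp_rot: [-0.0, 0.722, -0.691, 0.0]
force: [0.5, -0.7, -0.3]
gripper_width: 0.0855
```

```bash
python3 look.py w5.png .6515 .242; python3 - <<'E'
from h import *
w=cv2.imread('pics/w5.png')
t=[]
for n in ['scene','side']:
    im=read_camera(n)[:,:,::-1].copy()
    t+=[cv2.resize(top(n,im,.092,x,y,.2,266),(250,250)) for x,y in ([(.6515,.242),(.525,-.005)] if n=='side' else [(.6515,.242)])]
t=np.hstack(t)
cv2.imwrite('pics/f.png',np.vstack([cv2.resize(w,(750,340)),t]))
E
```

```text
8.8 [0.5871 0.2393 0.2589] yawx -1.5271122938992876 z [ 1.08915232e-03  2.09317642e-04 -9.99999385e-01] F [ 0.5 -0.7 -0.3] [-0.03 -0.07 -0.  ] w 0.08549538351139989 q [ 0.32  0.37  1.34 -0.    1.43  1.85] [0.66407243 0.24210007 0.40116872]
```

View pics/f.png

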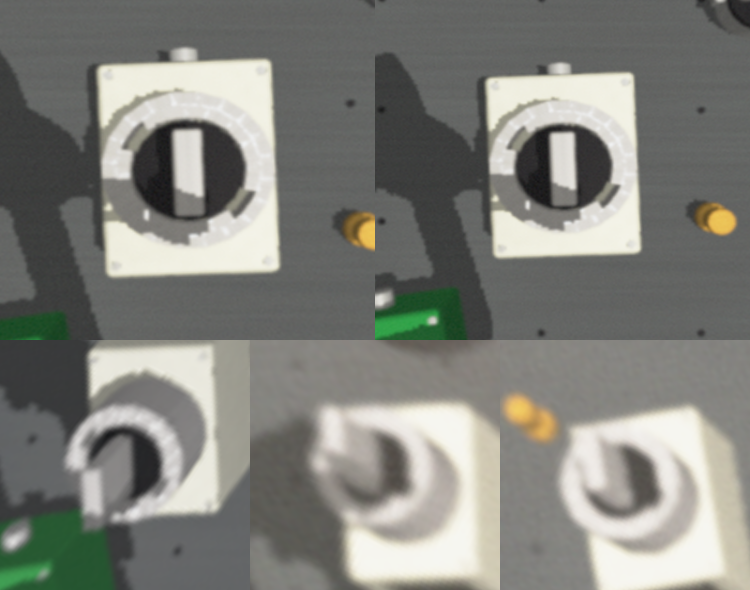

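The bar is square with the box (px 188,170 in the top-left tile). The bottom-row side view matches the locked neighbour in height, and the gripper is clear.

```bash
python3 -c "
from cell import *
print(hand_in())"
```

```text
the job is handed in; nothing more can be done
None
```

I handed the job in at about 9 s of the 32 s allowed: the cartridge is pressed, turned clockwise and released, and my checks indicate it is locked. The unlocked one was the white house at about (0.65, 0.24).

- **Press:** I gripped the bar and pushed it down about 17 mm; the wrist force read 7.9 N, as the spring should give.
- **Turn:** I turned it 0.91 rad clockwise. The bar then ran parallel to the long side of the box by eye, within a few hundredths of a radian.
- **Rise:** I let it up to about 10.6 mm pressed, which is only possible with the lugs in the notch, then opened the gripper and backed off.

In the last pictures the bar is square with the box and looks as high as on a locked neighbour. The gripper is clear and the force is near zero. I checked that the flange is flush only from the arm height and by eye, and did not measure it separately. None of the checks on the cartridge failed or disagreed. The first move calls were refused over a formatting mistake and moved nothing.

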